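Hang and lock the dip basket in the degreasing pot

ROBOT

A 6-joint arm with a two-finger parallel gripper is mounted at the origin on the work surface. World frame = base frame: x ahead of the robot, y to its left, z up, the work surface at z = 0. Lengths are in mm, angles in rad, forces in N, time in s.
With the tool pointing down it reaches from about 350 to 775 mm from the base axis. Payload 5.5 kg.
Tool frame: the origin (TCP) lies at the very end of the fingers, on their centre line; the grasp point (between the pads) lies tcp_to_grasp behind it (tcp_to_grasp is the distance from the TCP to the grasp point, in mm); z points along the fingers, y is the direction in which the jaws open and shut (so a half turn about z gives the same grasp; the last joint's range is limited). The gripper opens to 85 mm and grips with 20 to 120 N. Pads are 22 mm wide; open, the fingers measure 114 mm over their backs; the gripper's body (76 mm by 85 mm) begins 54 mm behind the grasp point. The pads swing forward as they close: fully open they stand 13 mm farther back than shut.
Start: joints at [-0.14, 0.313, 0.046, 1.304, 0, 1.431], TCP at [575.041, -0.015, 231.323] pointing down, gripper open.
Joint ranges: [-2.76, 2.76], [-0.86, 1.69], [-1.03, 1.26], [-2.2, 2.34], [-1.47, 1.5], [-3.14, 3.14]. Speed limits (rad/s): [2.57, 2.57, 3.14, 3.14, 3.14, 3.14].

INTERFACE

Orientations are given as a unit quaternion [w, x, y, z].
In Python, from cell import sense, read_camera, close_job, tcp_to_grasp gives the robot as it stands. The module is installed in compiled form; this text tells all that it offers.
- The arm moves only by the tool move_arm, never from a script. Its argument "moves" is a list of rows, each an object with "travel": the shift along the world's x, y, z in cm, a list of three; "rot": the turn, a rotation vector about the world's x, y, z in rad, a list of three; "gripper": the finger opening in cm, from 0 to 8.54. In form: [{"travel": [x, y, z], "rot": [wx, wy, wz], "gripper": gripper}, ...]. A call has 1 to 20 rows; each row shifts and turns the pose as measured when the row begins; what a row does not reach is not made up. A row lasts 1/10 s, in which the tool goes at most 50 mm and 8.59 degrees, less where a joint would pass 70% of its speed; a pose out of reach is approached as far as the arm can. A call with a gripper value outside its range is refused whole. The fingers move at their own pace and stop on an object; "grip_force" is the grip in N (left out, the last holds). Time passes only in rows, so rows that do not move let the fingers close. It gives the time, the measured TCP pose, the force and the opening at its end, in the units of the state.
- sense(): the state, without advancing time (a new reading comes with each control period).
- read_camera(name): name is "scene" or "side" or "wrist"; returns a dict with "frame" (480x640x3 uint8, red, green, blue), "z_map" (480x640 float32, mm along the optical axis (not along the pixel's ray), 0 where there is no reading), "fx", "fy", "cx", "cy" (pixels), "origin" and "orientation" of the camera in the world. Camera axes: x right, y down, z forward; pixel columns grow to the right and rows downward; lengths in mm; the calibration is good to about 2 mm. A picture is of the moment at which its call begins.
- close_job(): hands the job in, once; it reports no verdict.
The state is a dict: "time_s": time; "joint_positions": joint angles; "qd": joint speeds; "effort": joint torques, N m; "tcp_pos": TCP position; "tool_rot": TCP orientation; "wrist_force": force on the tool from outside, world axes, zero at the start; "torque": the same for the moment, N m; "opening": opening from 0.0 (shut) to 1.0 (fully open).
Only numpy, scipy, OpenCV 4.12 (cv2) and the standard library are available. Lean on these libraries where they do the work, as an engineer would, in place of code of your own. Each camera call takes 0.05 s, during which the arm holds its last target. There are 200 camera calls.

TASK

Lift the dip basket of filed parts by its handle off the drip tray and hang it in the bayonet collar of the degreasing pot: feel for the gaps with its lugs, then turn it clockwise (seen from above) until the lugs drop fully into the locking notches, and let go. Work gently, never force the basket or let it fall into the pot, and leave everything else on the bench where it is.

Things in the scene. Friction and masses are not known exactly. Their poses are not given: they have to be found in the camera images.
- basket_grip (a point): Centre of the black plastic grip sleeve (64 mm long, 16 wide, 14 high) in the middle of the fixed steel bail handle of the basket. x: along the handle bar; z: up the basket's axis, on which this point lies, 130 mm above the basket's foot, 62 above the underside of its lugs and 52 above its rim. Free depth under the bar 50 mm.
- basket_lugs (a point): Point on the basket's axis at the height of the undersides of its lugs, 68 mm above its foot; axes as for the grip. Three flat steel lugs, 14 mm wide and 6 thick, reach out to 84 mm from the axis at 0, 120 and 240 degrees from x. The band they stand on is 124 mm in diameter, from 10 mm below to 10 mm above this point.
- basket: Loose round perforated metal dip basket with filed parts in it, 0.16 to 0.27 kg, standing upright on the drip tray; origin: centre of its underside. Below the band the cup is 117 mm in diameter, tapering to 108 at the foot.
- pot_mouth (a point): Centre of the top face of the bayonet collar, the steel ring on the pot's mouth, 116.5 mm above the bench; inner diameter 131 mm, outer 152. z up; x: away from the pot's brass drain cock. Three gaps 18 mm wide in its top, at 0, 120, 240 degrees from x give or take 23 degrees: the collar was clamped on by eye, its turn is not measured and must be felt or seen. It does not move in use.
- pot_notch (a point): Point on the pot's axis at the height of the notch floors, 18.5 mm below the collar's top; axes as for pot_mouth. In a gap a lug goes down 12.5 mm to a ledge; from there a slot 8.5 mm high runs clockwise (from above) under the collar's top; 29 degrees from the gap's middle is the middle of a locking notch 18 mm wide, 6 mm lower than the ledge, with a stop wall right behind it.
- pot: Empty round aluminium degreasing pot, 146 mm in diameter, with its collar, on a 190 mm square foot plate screwed to the bench; origin: centre of the foot plate, on the bench.
- tray: Square sheet-steel drip tray, 210 mm wide, 16 mm high, 3 mm thick floor, fixed; origin at the centre of its underside. The basket stands near its middle.
- file_a: Flat file 310 mm long with a grey and orange handle, lying on the bench; leave alone.
- file_b: Flat file 290 mm long with a grey and orange handle, lying on the bench; leave alone.
- block: Sanding block, dark wood, 87 x 47 x 30 mm; leave alone.
- square: Small steel try square lying flat, stock 70 mm, blade 110 mm; leave alone.
- keys: Black key fob with a ring, 60 mm long; leave alone.
- jar: Amber glass jar with a steel lid, 60 mm in diameter, 75 mm high; leave alone.
There are look-alikes about, which are no part of the job. Leave any red look-alike of the basket alone.

How it is judged:
By the outcome, as a careful person would: the job done as asked, in the order asked, and still so for the second after the job is handed in, with the robot touching nothing.
It also fails if it takes over 72 s, if anything falls off the work surface, if the arm or the gripper's body presses on something with over 40 N, if the wrist force passes 120 N, or if a joint passes its speed limit or range.

## Working session

There is one attempt and no reset: what is moved stays moved. The work goes in short steps, Python scripts to look and compute and a tool call to move; the robot and the scene stay as the last step left them, time stands still between calls to the robot, and variables do not carry over. Pictures are saved under pics/ and viewed, about 8 in all and at most 12, crops included, and the job is handed in when it is done.

Besides the shell and the picture viewer there is one more tool, called as name(argument=value, ...), one argument or row to a line, values as JSON. move_arm: Moves the arm, as the interface text tells. Its arguments: {"type":"object","properties":{"moves":{"type":"array"},"grip_force":{"type":"number"}},"required":["moves"]}

```bash
mkdir -p pics
cat > h.py <<'E'
import numpy as np, cv2
from scipy.spatial.transform import Rotation as R
from cell import sense, read_camera, close_job, tcp_to_grasp
def rot(q): return R.from_quat([q[1],q[2],q[3],q[0]])
def snap(n,f):
    c=read_camera(n); cv2.imwrite(f,cv2.cvtColor(c['frame'],cv2.COLOR_RGB2BGR)); np.save(f[:-4]+'.npy',c,allow_pickle=True); return c
def pts(c):
    z=c['z_map']; v,u=np.mgrid[:480,:640]
    P=np.stack([(u-c['cx'])/c['fx']*z,(v-c['cy'])/c['fy']*z,z],-1)
    W=rot(c['orientation']).apply(P.reshape(-1,3)).reshape(480,640,3)+np.array(c['origin'])
    W[z==0]=np.nan; return W
E
python3 - <<'E'
from h import *
print(tcp_to_grasp, sense())
a=[snap(n,f'pics/{n}0.png') for n in('scene','side','wrist')]
for c in a: print(c['origin'],c['orientation'],c['fx'],c['fy'],c['cx'],c['cy'])
E
```

```text
18.700000000000003 {'time_s': 0.0, 'joint_positions': array([-1.39587275e-01,  3.14025183e-01,  4.49941600e-02,  1.30360515e+00,
        4.22043818e-05,  1.43119548e+00]), 'qd': array([-1.65703129e-04,  1.92945044e-03,  1.34180643e-03,  5.71374316e-05,
        9.67309225e-04,  1.05868335e-03]), 'effort': array([-2.90074182e-03, -4.80629075e+01,  2.98531097e+01,  1.95313990e-02,
       -3.83516899e-04, -4.27451073e-05]), 'tcp_pos': array([5.74495873e+02, 8.13129179e-02, 2.30400984e+02]), 'tool_rot': array([-7.47364777e-04,  7.07101698e-01,  7.07111265e-01, -5.36794144e-04]), 'wrist_force': array([ 0.20647836, -0.12347526,  0.86000105]), 'torque': array([ 0.0728347 ,  0.01738202, -0.01939633]), 'opening': 0.9986312540513346}
[1113.22439538 -390.30976454 1275.15436436] [-0.24532139  0.83569144  0.47107213 -0.13974365] 478.0127650081096 478.0127650081096 320.76361608816353 238.83523636230248
[  28.3752165   842.04990667 1095.57601739] [ 0.09381222 -0.23404942  0.89315864 -0.37240809] 575.8207768873749 575.8207768873749 310.4443987744685 238.06735252198513
[573.78648986  83.93422726 372.3540621 ] [ 1.61657972e-01  9.86846636e-01 -2.55226553e-04 -5.92654650e-04] 406.81847223172343 406.81847223172343 315.0735031114902 244.3830769745726
```

View pics/scene0.png

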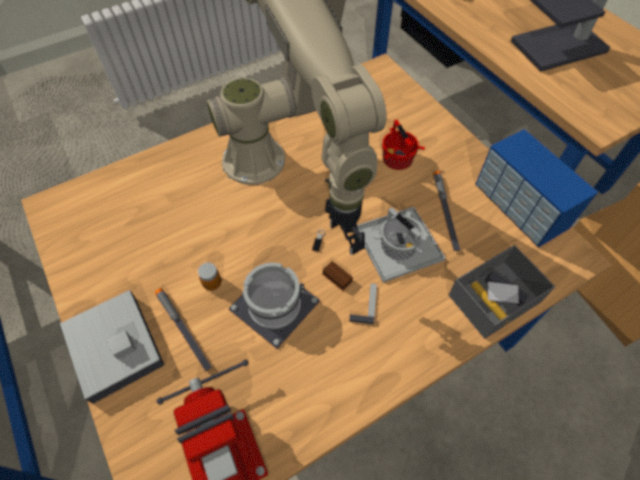

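View pics/side0.png

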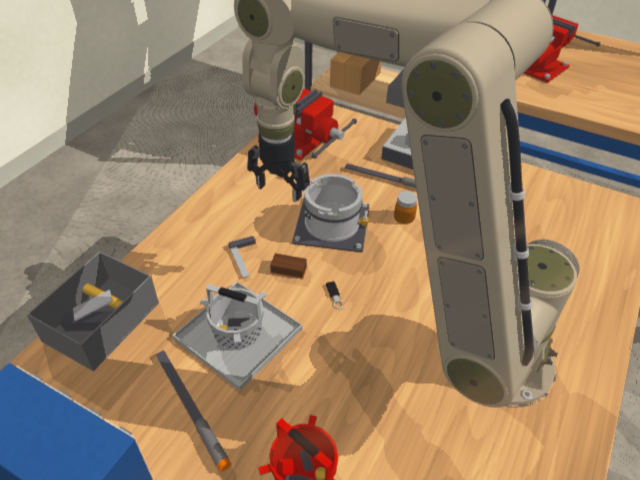

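The scene view shows the grey basket at about (400,238) with the red look-alike at (400,148), and the pot at (272,295). In the side view the basket is at (235,315), the pot at (333,208) and the brass cock at (364,215).

```bash
cat > m.py <<'E'
from h import *
def circ(p):
    A=np.c_[2*p,np.ones(len(p))]; s=np.linalg.lstsq(A,(p**2).sum(1),rcond=None)[0]
    return s[:2],np.sqrt(s[2]+s[:2]@s[:2])
def rfit(p,n=6,t=5):
    for _ in range(n):
        c,r=circ(p); d=abs(np.linalg.norm(p-c,axis=1)-r); p=p[d<max(t,np.median(d)*2)]
    return c,r,len(p)
E
python3 - <<'E'
from m import *
for n,pb,bb in(('scene',(235,255,312,335),(360,200,445,285)),('side',(298,168,372,255),(170,270,305,390))):
    c=np.load(f'pics/{n}0.npy',allow_pickle=True).item(); W=pts(c); F=c['frame'].astype(int)
    def sub(b): return W[b[1]:b[3],b[0]:b[2]].reshape(-1,3),F[b[1]:b[3],b[0]:b[2]].reshape(-1,3)
    p,f=sub(pb); k=abs(p[:,2]-116.5)<4
    print(n,'collar n',k.sum(),p[k][:,:2].mean(0),rfit(p[k][:,:2]), 'z med',np.median(p[k][:,2]))
    br=(f[:,0]-f[:,2]>60)&(f[:,0]>120)&(p[:,2]>20)&(p[:,2]<116); print(' brass',br.sum(),np.median(p[br],0))
    p,f=sub(bb); print(' hist z',np.histogram(p[:,2][np.isfinite(p[:,2])],bins=np.arange(-10,160,10)))
    k=(p[:,2]>118)&(p[:,2]<150)
    dk=f.max(1)<70
    q=p[k&dk]; print(' grip',k.sum(),len(q),q.mean(0),q.min(0),q.max(0))
    u,s,v=np.linalg.svd(q[:,:2]-q[:,:2].mean(0)); print(' dir',np.degrees(np.arctan2(v[0,1],v[0,0])),s/np.sqrt(len(q)))
    k=abs(p[:,2]-79)<5; print(' rim',k.sum(),rfit(p[k][:,:2]))
    r=np.linalg.norm(p[:,:2]-q[:,:2].mean(0),axis=1); k=(r>68)&(r<90)&(p[:,2]>60)&(p[:,2]<85)
    a=np.degrees(np.arctan2(*(p[k][:,:2]-q[:,:2].mean(0)).T[::-1])); print(' lug angles',np.histogram(a,bins=np.arange(-180,181,15)))
E
python3 - <<'E'
import cv2
a=cv2.imread('pics/scene0.png')[190:350,220:450]; b=cv2.imread('pics/side0.png')[165:395,165:385]
a=cv2.resize(a,None,fx=2.1,fy=2.1,interpolation=3);b=cv2.resize(b,(int(220*336/230)*1,336),interpolation=3)
import numpy as np
cv2.imwrite('pics/crop1.png',np.hstack([a[:336],b]))
E
```

```text
scene collar n 503 [ 534.79773868 -205.8526545 ] (array([ 535.13764624, -203.34377824]), np.float64(70.8434319767678), 467) z med 117.3977724603103
 brass 6 [ 549.54806241 -119.33310977   88.55862863]
 hist z (array([ 795, 4274,  738,  224,   96,   88,   55,   96,  224,  214,   15,
         16,   12,   16,  142,   76]), array([-10,   0,  10,  20,  30,  40,  50,  60,  70,  80,  90, 100, 110,
       120, 130, 140, 150]))
 grip 235 113 [559.69350298 223.03886283 139.61306211] [529.61358686 210.68225472 127.72490809] [586.87808932 235.15034921 147.17729415]
 dir 9.447382056530548 [16.45016551  4.71979387]
 rim 309 (array([557.73514531, 224.12225879]), np.float64(59.94703664669624), 209)
 lug angles (array([ 0,  0,  0,  0, 26,  0,  0,  0,  0,  0,  0,  0, 24,  0,  0,  0,  0,
        0,  0,  0, 23,  0,  0,  0]), array([-180, -165, -150, -135, -120, -105,  -90,  -75,  -60,  -45,  -30,
        -15,    0,   15,   30,   45,   60,   75,   90,  105,  120,  135,
        150,  165,  180]))
side collar n 392 [ 531.11541243 -196.73375826] (array([ 534.30912555, -198.7728556 ]), np.float64(71.00662419
[... 183 characters left out ...]
 31,   24,   53,  319,   46]), array([-10,   0,  10,  20,  30,  40,  50,  60,  70,  80,  90, 100, 110,
       120, 130, 140, 150]))
 grip 422 193 [555.37028704 230.00569299 137.67999952] [525.34283487 217.28358406 126.65749865] [586.3757416  240.08982522 144.17415   ]
 dir -171.49751431385354 [17.16967459  4.66224001]
 rim 539 (array([556.34176157, 228.68593139]), np.float64(59.81131981420726), 408)
 lug angles (array([ 0,  0,  0,  0, 40,  3,  0,  0,  0,  0,  0,  0, 42,  0,  0,  0,  0,
        0,  0,  0, 44,  0,  0,  0]), array([-180, -165, -150, -135, -120, -105,  -90,  -75,  -60,  -45,  -30,
        -15,    0,   15,   30,   45,   60,   75,   90,  105,  120,  135,
        150,  165,  180]))
```

View pics/crop1.png

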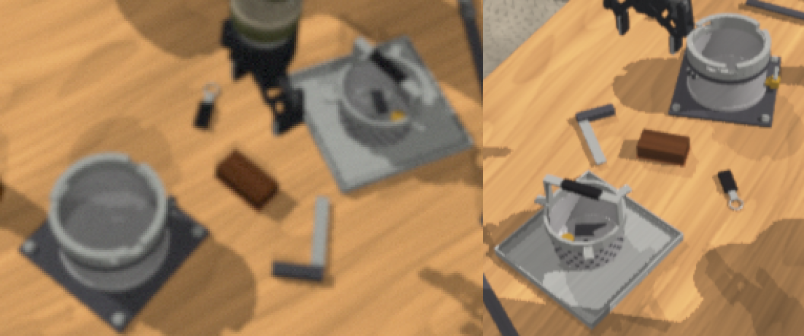

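The crop shows the basket's three lugs and its handle, which runs roughly along +x. The pot's collar gaps are only faintly visible, so I'll look at it with the wrist camera from above.

move_arm(
  moves=[
    {"travel": [-0.33,-1.7,0],"rot": [0,0,0.144],"gripper": 8.54},
    {"travel": [-0.33,-1.7,0],"rot": [0,0,0.144],"gripper": 8.54},
    {"travel": [-0.33,-1.7,0],"rot": [0,0,0.144],"gripper": 8.54},
    {"travel": [-0.33,-1.7,0],"rot": [0,0,0.144],"gripper": 8.54},
    {"travel": [-0.33,-1.7,0],"rot": [0,0,0.144],"gripper": 8.54},
    {"travel": [-0.33,-1.7,0],"rot": [0,0,0.144],"gripper": 8.54},
    {"travel": [-0.33,-1.7,0],"rot": [0,0,0.144],"gripper": 8.54},
    {"travel": [-0.33,-1.7,0],"rot": [0,0,0.144],"gripper": 8.54},
    {"travel": [-0.33,-1.7,0],"rot": [0,0,0.144],"gripper": 8.54},
    {"travel": [-0.33,-1.7,0],"rot": [0,0,0.144],"gripper": 8.54},
    {"travel": [-0.33,-1.7,0],"rot": [0,0,0.144],"gripper": 8.54},
    {"travel": [-0.33,-1.7,0],"rot": [0,0,0.144],"gripper": 8.54},
    {"travel": [0,0,0],"rot": [0,0,0],"gripper": 8.54},
    {"travel": [0,0,0],"rot": [0,0,0],"gripper": 8.54},
    {"travel": [0,0,0],"rot": [0,0,0],"gripper": 8.54},
  ],
)

```text
time_s: 1.65
tcp_pos: [529.8, -209.3, 224.8]
tool_rot: [-0.005, -0.111, 0.994, -0.001]
wrist_force: [-0.4, 0.0, 0.7]
opening: 0.997
```

Run:
```python
from m import *
c=snap('wrist','pics/w1.png'); W=pts(c); F=c['frame'].astype(int)
print(c['origin'],sense()['tcp_pos'])
p=W.reshape(-1,3); k=(abs(p[:,2]-116.5)<4)&(np.linalg.norm(p[:,:2]-[534.7,-201],axis=1)<95)
q=p[k]; ce,r,n=rfit(q[:,:2]); print(ce,r,n,np.median(q[:,2]))
d=q[:,:2]-ce; rr=np.linalg.norm(d,axis=1); a=np.degrees(np.arctan2(d[:,1],d[:,0]))%360
for lo,hi in((66,70),(70,75)):
    h=np.histogram(a[(rr>lo)&(rr<hi)],bins=np.arange(0,361,5))[0]; print(h)
```

```text
[ 449.98393066 -225.10811126  367.40050402] [ 529.85552652 -209.11848615  224.7712714 ]
[ 533.7121034  -200.51133751] 70.54669204684322 9682 115.75204164767688
[ 0 17 55 58 51 55 58 49 55 55 52 55 53 50 51 52 55 48 49 49 54 52 45  0
  0 27 59 64 61 60 64 64 63 66 65 68 67 66 70 66 67 66 67 67 61 64 50  0
  0 24 59 58 55 58 54 53 55 50 53 46 52 44 49 49 48 54 50 51 55 53 40  0]
[ 0 13 55 54 59 56 53 57 58 59 51 58 60 59 61 65 65 61 68 70 68 72 50  0
  0 30 80 78 77 85 83 89 87 89 89 90 91 89 93 92 91 89 89 90 86 86 61  0
  0 25 81 75 76 75 73 71 72 67 69 66 64 64 61 59 58 59 58 56 56 54 37  0]
```

View pics/w1.png

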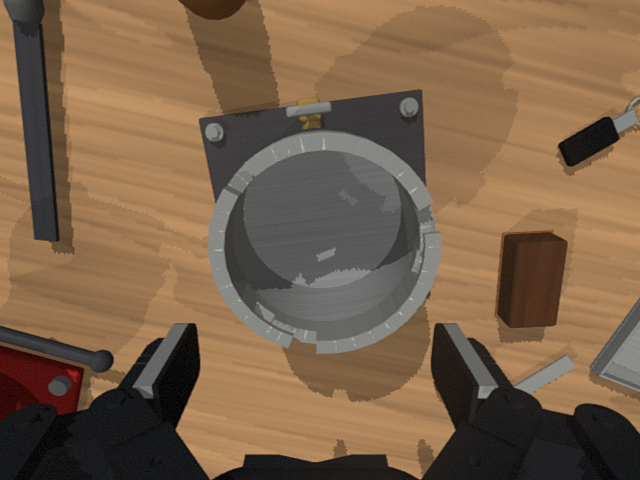

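From above the collar is centred near (322,240), with gaps at about (300,335), (430,225) and (232,187). They lie at 1° + 120k in the world frame, and the cock is at the top of the picture. Next I'll look at the basket from the same tool orientation.

move_arm(
  moves=[
    {"travel": [0.2,2,0.3],"rot": [0,0,-0.01],"gripper": 8.54},
    {"travel": [0.3,4,0.1],"rot": [0,0,-0.01],"gripper": 8.54},
    {"travel": [0.3,4,0.1],"rot": [0,0,-0.01],"gripper": 8.54},
    {"travel": [0.3,4,0],"rot": [0,0,-0.01],"gripper": 8.54},
    {"travel": [0.3,4,0],"rot": [0,0,-0.01],"gripper": 8.54},
    {"travel": [0.3,4,0],"rot": [0,0,-0.01],"gripper": 8.54},
    {"travel": [0.3,4,0],"rot": [0,0,0],"gripper": 8.54},
    {"travel": [0.3,4,0],"rot": [0,0,0],"gripper": 8.54},
    {"travel": [0.2,4,0],"rot": [0,0,0],"gripper": 8.54},
    {"travel": [0.2,4,0],"rot": [0,0,0],"gripper": 8.54},
    {"travel": [0.1,3,0],"rot": [0,0,0],"gripper": 8.54},
    {"travel": [0,1,0],"rot": [0,0,0],"gripper": 8.54},
    {"travel": [0,0,0],"rot": [0,0,0],"gripper": 8.54},
    {"travel": [0,0,0],"rot": [0,0,0],"gripper": 8.54},
    {"travel": [0,0,0],"rot": [0,0,0],"gripper": 8.54},
  ],
)

```text
time_s: 3.2
tcp_pos: [553.7, 235.7, 230.2]
tool_rot: [-0.004, -0.077, 0.997, -0.001]
wrist_force: [0.1, 0.4, -0.0]
opening: 1.001
```

```bash
cat >> m.py <<'E'
def down(yaw): # tool down, tool y at yaw deg
    y=np.array([np.cos(np.radians(yaw)),np.sin(np.radians(yaw)),0]); z=np.array([0,0,-1.]); return R.from_matrix(np.c_[np.cross(y,z),y,z])
def togo(pos,yaw):
    s=sense(); e=(down(yaw)*rot(s['tool_rot']).inv()).as_rotvec()
    m=rot(s['tool_rot']).as_matrix()
    print('t',round(s['time_s'],2),'tcp',s['tcp_pos'].round(1),'yaw',np.degrees(np.arctan2(m[1,1],m[0,1])).round(2),'tilt',m[:2,2].round(3),'F',s['wrist_force'].round(1),'T',s['torque'].round(2),'open',round(s['opening'],3),'| travel cm',((np.array(pos)-s['tcp_pos'])/10).round(2),'rot',e.round(3))
E
python3 - <<'E'
from m import *
c=snap('wrist','pics/w2.png'); W=pts(c); F=c['frame'].astype(int)
ok=np.linalg.norm(W[...,:2]-[557,226],axis=-1)<95
p=W[ok]; f=F[ok]
print(np.histogram(p[:,2],bins=np.arange(-10,160,10))[0])
k=(p[:,2]>128)&(p[:,2]<150)&(f.max(1)<75); q=p[k]
(cx,cy),(w,h),an=cv2.minAreaRect(q[:,:2].astype(np.float32)); print('grip',len(q),(cx,cy),w,h,an,np.median(q[:,2]))
k=(abs(p[:,2]-81)<5)
r=np.linalg.norm(p[:,:2]-[557,226],axis=1); ce,rr,n=rfit(p[k&(r<66)&(r>52)][:,:2],t=3); print('rim',ce,rr,n)
d=p[:,:2]-ce; r=np.linalg.norm(d,axis=1); k=(r>66)&(r<88)&(p[:,2]>60)&(p[:,2]<90)
a=np.degrees(np.arctan2(d[k,1],d[k,0]));z=p[k,2]
for c0 in(9,129,-111):
    s=abs((a-c0+180)%360-180)<20; x=d[k][s]; print('lug',s.sum(), np.median(a[s]),np.degrees(np.arctan2(*x.mean(0)[::-1])),np.median(z[s]))
togo([*ce,200],99)
E
```

```text
[   13 15414  2841   983   870   944  1068  1226  3333  2296    28    37
    36    28  4366   186]
grip 2432 (556.2437744140625, 227.82650756835938) 63.4678955078125 15.83403205871582 8.603232383728027 138.90701404320708
rim [555.7352741  228.04178075] 59.20197116060465 3570
lug 7 13.015760383951573 13.03662542857545 75.79257878755561
lug 483 128.30094110897133 128.27696445757164 76.21572980873725
lug 494 -111.67777248181912 -111.61221364274813 76.14641119356611
t 3.25 tcp [553.8 235.5 230.2] yaw 98.77 tilt [-0.007 -0.003] F [-0.5 -0.3  0.1] T [-0.    0.01 -0.  ] open 0.998 | travel cm [ 0.19 -0.74 -3.02] rot [ 0.003 -0.007  0.004]
```

View pics/w2.png

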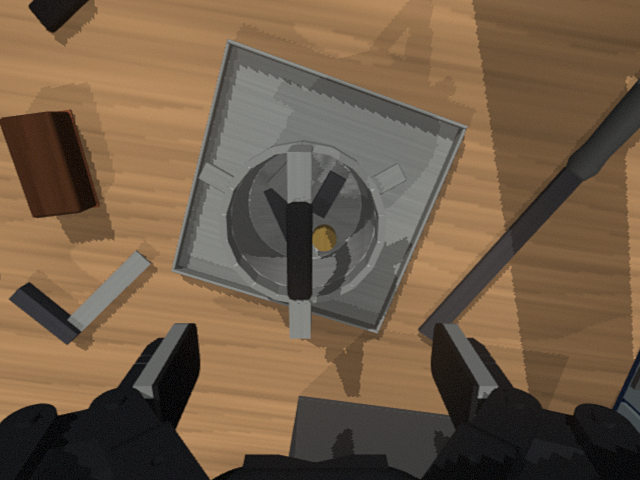

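The basket's grip is centred near (299,250), with lugs at about (215,178), (390,178) and (300,320). That gives a centre of (556,228) and a handle angle of 8.4°. I'll align and descend.

move_arm(
  moves=[
    {"travel": [0.1,-0.4,-1.5],"rot": [0.003,-0.007,-0.006],"gripper": 5},
    {"travel": [0.1,-0.35,-1.5],"rot": [0,0,0],"gripper": 5},
    {"travel": [0,0,-2],"rot": [0,0,0],"gripper": 5},
    {"travel": [0,0,0],"rot": [0,0,0],"gripper": 5},
    {"travel": [0,0,0],"rot": [0,0,0],"gripper": 5},
  ],
)

```text
time_s: 3.75
tcp_pos: [557.6, 221.2, 181.0]
tool_rot: [0.001, -0.068, 0.998, -0.0]
wrist_force: [0.2, 0.3, 1.0]
opening: 0.587
```

```bash
python3 -c "
from m import *
togo([556,228,114.3],98.4)"
```

```text
t 3.75 tcp [557.6 221.2 181. ] yaw 97.83 tilt [ 0.003 -0.   ] F [0.2 0.3 1. ] T [-0.04  0.03 -0.02] open 0.587 | travel cm [-0.16  0.68 -6.67] rot [0.    0.003 0.01 ]
```

move_arm(
  moves=[
    {"travel": [-0.16,0.6,-1],"rot": [0,0.003,0.01],"gripper": 5},
    {"travel": [0,0,-1.5],"rot": [0,0,0],"gripper": 5},
    {"travel": [0,0,-1],"rot": [0,0,0],"gripper": 5},
    {"travel": [0,0,0],"rot": [0,0,0],"gripper": 5},
    {"travel": [0,0,0],"rot": [0,0,0],"gripper": 5},
  ],
)

```text
time_s: 4.25
tcp_pos: [557.8, 227.7, 147.6]
tool_rot: [0.002, -0.073, 0.997, 0.001]
wrist_force: [-0.1, 1.0, 0.1]
opening: 0.588
```

```bash
python3 -c "
from m import *
togo([556,228,114.3],98.4)"
```

```text
t 4.25 tcp [557.8 227.7 147.6] yaw 98.4 tilt [0.005 0.002] F [-0.1  1.   0.1] T [ 0.03  0.03 -0.  ] open 0.588 | travel cm [-0.18  0.03 -3.33] rot [-0.002  0.005  0.   ]
```

move_arm(
  moves=[
    {"travel": [-0.1,0.03,-1],"rot": [-0.002,0.005,0],"gripper": 5},
    {"travel": [-0.08,0,-1],"rot": [0,0,0],"gripper": 5},
    {"travel": [0,0,-0.8],"rot": [0,0,0],"gripper": 5},
    {"travel": [0,0,-0.5],"rot": [0,0,0],"gripper": 5},
    {"travel": [0,0,0],"rot": [0,0,0],"gripper": 5},
    {"travel": [0,0,0],"rot": [0,0,0],"gripper": 5},
  ],
)

```text
time_s: 4.85
tcp_pos: [556.1, 228.4, 112.4]
tool_rot: [-0.0, -0.073, 0.997, -0.0]
wrist_force: [-0.6, 0.7, -0.2]
opening: 0.586
```

```bash
python3 -c "
from m import *
togo([556,228,114.3],98.4)"
```

```text
t 4.85 tcp [556.1 228.4 112.4] yaw 98.42 tilt [-0. -0.] F [-0.6  0.7 -0.2] T [-0.02  0.02 -0.04] open 0.586 | travel cm [-0.01 -0.04  0.19] rot [ 0. -0. -0.]
```

move_arm(
  moves=[
    {"travel": [0,0,0.15],"rot": [0,0,0],"gripper": 3},
    {"travel": [0,0,0],"rot": [0,0,0],"gripper": 2.2},
    {"travel": [0,0,0],"rot": [0,0,0],"gripper": 1.8},
    {"travel": [0,0,0],"rot": [0,0,0],"gripper": 1},
    {"travel": [0,0,0],"rot": [0,0,0],"gripper": 1},
    {"travel": [0,0,0],"rot": [0,0,0],"gripper": 1},
    {"travel": [0,0,0],"rot": [0,0,0],"gripper": 1},
    {"travel": [0,0,0],"rot": [0,0,0],"gripper": 1},
  ],
  grip_force=60,
)

```text
time_s: 5.65
tcp_pos: [556.5, 228.3, 114.8]
tool_rot: [0.0, -0.073, 0.997, -0.0]
wrist_force: [0.3, -0.3, -1.1]
opening: 0.173
```

```bash
python3 -c "
from m import *
togo([556,228,114.3],98.4)"
```

```text
t 5.65 tcp [556.5 228.3 114.8] yaw 98.41 tilt [ 0.001 -0.   ] F [ 0.3 -0.3 -1.1] T [-0.07  0.   -0.  ] open 0.173 | travel cm [-0.05 -0.03 -0.05] rot [ 0.     0.001 -0.   ]
```

Opening is 14.8 mm, so the sleeve is gripped. Lifting gently.

move_arm(
  moves=[
    {"travel": [0,0,0.3],"rot": [0,0,0],"gripper": 1},
    {"travel": [0,0,0.5],"rot": [0,0,0],"gripper": 1},
    {"travel": [0,0,0.8],"rot": [0,0,0],"gripper": 1},
    {"travel": [0,0,1],"rot": [0,0,0],"gripper": 1},
    {"travel": [0,0,1.5],"rot": [0,0,0],"gripper": 1},
    {"travel": [0,0,1.5],"rot": [0,0,0],"gripper": 1},
    {"travel": [0,0,1.5],"rot": [0,0,0],"gripper": 1},
    {"travel": [0,0,1.5],"rot": [0,0,0],"gripper": 1},
    {"travel": [0,0,1.5],"rot": [0,0,0],"gripper": 1},
    {"travel": [0,0,1.5],"rot": [0,0,0],"gripper": 1},
    {"travel": [0,0,1.2],"rot": [0,0,0],"gripper": 1},
    {"travel": [0,0,0.6],"rot": [0,0,0],"gripper": 1},
    {"travel": [0,0,0],"rot": [0,0,0],"gripper": 1},
    {"travel": [0,0,0],"rot": [0,0,0],"gripper": 1},
  ],
)

```text
time_s: 7.05
tcp_pos: [556.4, 228.7, 263.6]
tool_rot: [0.004, -0.073, 0.997, 0.001]
wrist_force: [-0.0, -0.2, -2.8]
opening: 0.176
```

Run:
```python
from m import *
c=snap('wrist','pics/w3.png'); W=pts(c); F=c['frame'].astype(int)
s=sense(); togo([534,-201,260],91)
t=s['tcp_pos']; dz=t[2]-114.5
ok=np.linalg.norm(W[...,:2]-t[:2],axis=-1)<95
p=W[ok]; 
r=np.linalg.norm(p[:,:2]-t[:2],axis=1); k=(abs(p[:,2]-81-dz)<6)&(r<66)&(r>52); ce,rr,n=rfit(p[k][:,:2],t=3); print('rim',ce,rr,n,'minus tcp',ce-t[:2])
d=p[:,:2]-ce; r=np.linalg.norm(d,axis=1); k=(r>66)&(r<86)&(p[:,2]-dz>65)&(p[:,2]-dz<85)
a=np.degrees(np.arctan2(d[k,1],d[k,0]));z=p[k,2]
for c0 in(9,129,-111):
    q=abs((a-c0+180)%360-180)<15; print('lug',q.sum(), np.median(a[q]),np.median(z[q])-dz)
```

```text
t 7.1 tcp [556.4 228.7 263.5] yaw 98.43 tilt [0.007 0.002] F [ 0.5 -0.2 -1. ] T [-0.   -0.08  0.03] open 0.178 | travel cm [ -2.24 -42.97  -0.35] rot [-0.002  0.007 -0.13 ]
rim [554.78243304 229.84360474] 58.7346464042629 7591 minus tcp [-1.58593138  1.18779173]
lug 0 nan nan
lug 1219 128.27471437894698 75.76290625889922
lug 1248 -111.44118777899223 77.10061720294274
  return _methods._mean(a, axis=axis, dtype=dtype,
  ret = ret.dtype.type(ret / rcount)
```

View pics/w3.png

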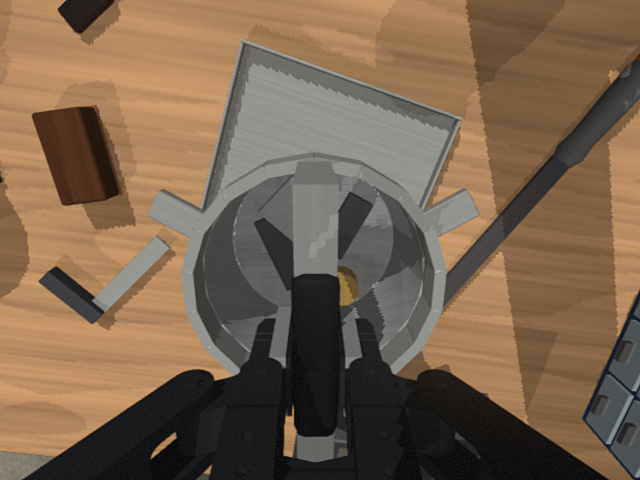

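The basket hangs level in the grip, with its lugs at (175,215) and (455,212) and its angle unchanged. Carrying it to the pot.

move_arm(
  moves=[
    {"travel": [-0.1,-1,0],"rot": [-0.002,0.007,-0.01],"gripper": 1},
    {"travel": [-0.2,-2.5,0],"rot": [0,0,-0.01],"gripper": 1},
    {"travel": [-0.2,-3.5,0],"rot": [0,0,-0.01],"gripper": 1},
    {"travel": [-0.2,-3.5,0],"rot": [0,0,-0.01],"gripper": 1},
    {"travel": [-0.2,-3.5,0],"rot": [0,0,-0.01],"gripper": 1},
    {"travel": [-0.2,-3.5,0],"rot": [0,0,-0.01],"gripper": 1},
    {"travel": [-0.2,-3.5,0],"rot": [0,0,-0.01],"gripper": 1},
    {"travel": [-0.2,-3.5,0],"rot": [0,0,-0.01],"gripper": 1},
    {"travel": [-0.2,-3.5,0],"rot": [0,0,-0.01],"gripper": 1},
    {"travel": [-0.2,-3.5,0],"rot": [0,0,-0.01],"gripper": 1},
    {"travel": [-0.1,-3.5,0],"rot": [0,0,-0.01],"gripper": 1},
    {"travel": [-0.1,-2.5,0],"rot": [0,0,-0.01],"gripper": 1},
    {"travel": [0,-1.5,0],"rot": [0,0,0],"gripper": 1},
    {"travel": [0,-0.5,0],"rot": [0,0,0],"gripper": 1},
    {"travel": [0,0,0],"rot": [0,0,0],"gripper": 1},
    {"travel": [0,0,0],"rot": [0,0,0],"gripper": 1},
  ],
)

```text
time_s: 8.7
tcp_pos: [523.2, -186.2, 251.9]
tool_rot: [-0.012, -0.008, 1.0, 0.002]
wrist_force: [-0.0, -0.4, -2.0]
opening: 0.179
```

```bash
python3 -c "
from m import *
togo([535,-201.7,250],91)"
```

```text
t 8.7 tcp [ 523.2 -186.2  251.9] yaw 90.94 tilt [-0.024  0.003] F [-0.  -0.4 -2. ] T [ 0.01 -0.01 -0.01] open 0.179 | travel cm [ 1.18 -1.55 -0.19] rot [-0.003 -0.024  0.001]
```

move_arm(
  moves=[
    {"travel": [0.3,-0.4,0],"rot": [-0.001,-0.008,0],"gripper": 1},
    {"travel": [0.4,-0.5,0],"rot": [-0.001,-0.008,0],"gripper": 1},
    {"travel": [0.4,-0.4,0],"rot": [-0.001,-0.008,0],"gripper": 1},
    {"travel": [0,0,0],"rot": [0,0,0],"gripper": 1},
    {"travel": [0,0,0],"rot": [0,0,0],"gripper": 1},
  ],
)

```text
time_s: 9.2
tcp_pos: [536.0, -196.6, 252.3]
tool_rot: [0.002, -0.011, 1.0, 0.0]
wrist_force: [-0.3, -0.0, -2.1]
opening: 0.176
```

```bash
python3 -c "
from m import *
togo([535,-201.7,240],91)"
```

```text
t 9.2 tcp [ 536.  -196.6  252.3] yaw 91.28 tilt [0.003 0.   ] F [-0.3 -0.  -2.1] T [ 0. -0.  0.] open 0.176 | travel cm [-0.1  -0.51 -1.23] rot [-0.     0.003 -0.005]
```

move_arm(
  moves=[
    {"travel": [-0.05,-0.25,0],"rot": [0,0.003,-0.005],"gripper": 1},
    {"travel": [-0.05,-0.25,0],"rot": [0,0,0],"gripper": 1},
    {"travel": [0,0,-0.5],"rot": [0,0,0],"gripper": 1},
    {"travel": [0,0,-0.5],"rot": [0,0,0],"gripper": 1},
    {"travel": [0,0,0],"rot": [0,0,0],"gripper": 1},
    {"travel": [0,0,0],"rot": [0,0,0],"gripper": 1},
  ],
)

```text
time_s: 9.8
tcp_pos: [534.5, -201.7, 241.1]
tool_rot: [-0.001, -0.008, 1.0, 0.0]
wrist_force: [0.6, 0.6, -1.3]
opening: 0.179
```

```bash
python3 -c "
from m import *
togo([535,-201.7,200],91)"
```

```text
t 9.8 tcp [ 534.5 -201.7  241.1] yaw 90.97 tilt [-0.001  0.001] F [ 0.6  0.6 -1.3] T [-0.02  0.03  0.02] open 0.179 | travel cm [ 0.05  0.   -4.11] rot [-0.001 -0.001  0.001]
```

move_arm(
  moves=[
    {"travel": [0.03,0,-0.6],"rot": [0,0,0],"gripper": 1},
    {"travel": [0.03,0,-0.8],"rot": [0,0,0],"gripper": 1},
    {"travel": [0,0,-0.8],"rot": [0,0,0],"gripper": 1},
    {"travel": [0,0,-0.8],"rot": [0,0,0],"gripper": 1},
    {"travel": [0,0,-0.8],"rot": [0,0,0],"gripper": 1},
    {"travel": [0,0,-0.8],"rot": [0,0,0],"gripper": 1},
    {"travel": [0,0,-0.6],"rot": [0,0,0],"gripper": 1},
    {"travel": [0,0,-0.4],"rot": [0,0,0],"gripper": 1},
    {"travel": [0,0,0],"rot": [0,0,0],"gripper": 1},
    {"travel": [0,0,0],"rot": [0,0,0],"gripper": 1},
  ],
)

```text
time_s: 10.8
tcp_pos: [534.4, -201.1, 178.8]
tool_rot: [-0.002, -0.009, 1.0, 0.001]
wrist_force: [-0.4, -0.2, -1.7]
opening: 0.172
```

Run:
```python
from m import *
togo([535,-201.7,160],91)
w=snap('wrist','pics/w4.png'); W=pts(w)
a=snap('scene','pics/s4.png'); b=snap('side','pics/d4.png')
A=cv2.resize(cv2.imread('pics/s4.png')[225:335,215:335],None,fx=3,fy=3,interpolation=3); B=cv2.resize(cv2.imread('pics/d4.png')[150:260,285:385],None,fx=3,fy=3,interpolation=3)
cv2.imwrite('pics/crop4.png',np.hstack([A,B]))
```

```text
t 10.8 tcp [ 534.4 -201.1  178.8] yaw 90.98 tilt [-0.003  0.002] F [-0.4 -0.2 -1.7] T [-0.02 -0.01  0.03] open 0.172 | travel cm [ 0.06 -0.06 -1.88] rot [-0.002 -0.003  0.   ]
```

View pics/w4.png

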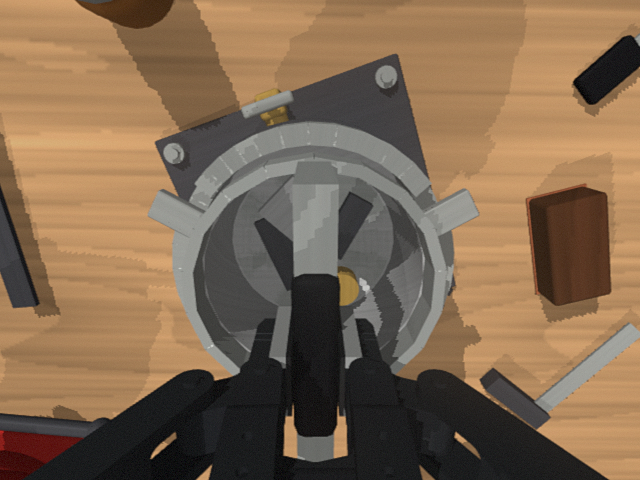

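View pics/crop4.png

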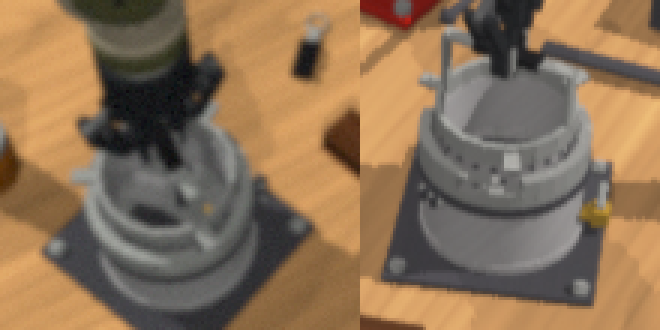

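The basket hangs concentric over the collar. In the side crop, the front lug at (513,158) is just above a gap at (500,185). I'll check the centring with numbers from the saved image.

Run:
```python
from m import *
for n in('wrist','scene','side'):
    c=np.load({'wrist':'pics/w4.npy','scene':'pics/s4.npy','side':'pics/d4.npy'}[n],allow_pickle=True).item(); W=pts(c)
    p=W[np.linalg.norm(W[...,:2]-[534,-201],axis=-1)<90]; r=np.linalg.norm(p[:,:2]-[534.,-201],axis=1)
    k=(abs(p[:,2]-116.5)<3)&(r>64)&(r<79); co=rfit(p[k][:,:2],t=4)
    k=(abs(p[:,2]-145.5)<4)&(r<66)&(r>50); ri=rfit(p[k][:,:2],t=3)
    print(n,'collar',co,'rim',ri)
    for ce in (co[0],):
        d=p[:,:2]-ri[0]; rr=np.linalg.norm(d,axis=1); k=(rr>67)&(rr<85)&(p[:,2]>130)&(p[:,2]<150); a=np.degrees(np.arctan2(d[k,1],d[k,0]))
        print('  lugs',[(q.sum(),np.median(a[q])) for q in [abs((a-x+180)%360-180)<15 for x in(1,121,-119)] if q.sum()])
        d=p[:,:2]-[534,-200.8]; rr=np.linalg.norm(d,axis=1); k=(abs(p[:,2]-116.5)<3.5)&(rr>66)&(rr<76); a=np.degrees(np.arctan2(d[k,1],d[k,0]))%360
        print('  coll hist', {i*3:int(x) for i,x in enumerate(np.histogram(a,bins=np.arange(0,361,3))[0]) if x<3})
```

```text
wrist collar (array([ 536.06485639, -200.27589638]), np.float64(73.44128169747056), 5422) rim (array([ 532.76447445, -199.81730871]), np.float64(59.03303498332184), 7241)
  lugs [(np.int64(1160), np.float64(121.2095957357333)), (np.int64(1192), np.float64(-119.25911369531494))]
  coll hist {0: 0, 3: 0, 6: 0, 9: 0, 12: 0, 15: 0, 18: 0, 21: 0, 24: 0, 27: 0, 30: 0, 33: 0, 36: 0, 39: 0, 42: 0, 45: 0, 48: 0, 51: 0, 54: 0, 57: 0, 60: 0, 63: 0, 66: 0, 69: 0, 72: 1, 108: 0, 111: 0, 114: 0, 117: 0, 120: 0, 123: 0, 234: 0, 237: 0, 240: 0, 243: 0, 246: 0, 249: 0, 291: 0, 294: 0, 297: 0, 300: 0, 303: 0, 306: 0, 309: 0, 312: 0, 315: 0, 318: 0, 321: 0, 324: 0, 327: 0, 330: 0, 333: 0, 336: 0, 339: 0, 342: 0, 345: 0, 348: 0, 351: 0, 354: 0, 357: 0}
scene collar (array([ 533.84458926, -202.94848806]), np.float64(72.76883400242876), 213) rim (array([ 534.75713636, -203.30846518]), np.float64(59.519352649969264), 178)
  lugs [(np.int64(35), np.float64(1.038302817374908)), (np.int64(19), np.float64(118.15297668566774)), (np.int64(33), np.float64(-119.76554455074151))]
  coll hist {0: 0, 3: 0, 6: 0, 24: 
[... 790 characters left out ...]
2720922)), (np.int64(18), np.float64(-121.56101028103579))]
  coll hist {0: 0, 3: 0, 6: 1, 12: 2, 15: 2, 18: 2, 24: 2, 36: 2, 42: 2, 48: 2, 51: 1, 57: 0, 63: 2, 66: 2, 72: 2, 78: 2, 93: 2, 111: 1, 114: 0, 117: 0, 120: 0, 123: 0, 126: 2, 132: 1, 141: 2, 159: 1, 165: 2, 177: 0, 183: 2, 186: 1, 195: 1, 207: 2, 213: 2, 216: 2, 219: 1, 222: 2, 225: 2, 228: 2, 231: 0, 234: 2, 237: 0, 240: 0, 243: 0, 246: 0, 249: 0, 252: 0, 255: 0, 258: 0, 261: 0, 264: 0, 267: 0, 270: 0, 273: 0, 276: 0, 279: 0, 282: 0, 285: 0, 288: 0, 291: 0, 294: 0, 297: 0, 300: 0, 303: 0, 306: 0, 309: 0, 312: 0, 315: 0, 318: 0, 321: 0, 324: 0, 327: 0, 330: 0, 333: 0, 336: 0, 339: 0, 342: 0, 345: 0, 348: 0, 351: 0, 354: 0, 357: 0}
```

Lugs and gaps agree at about 1°, with less than 1 mm of offset. Lowering slowly while watching the force.

move_arm(
  moves=[
    {"travel": [0.02,-0.02,-0.3],"rot": [-0.002,-0.003,0],"gripper": 1},
    {"travel": [0,0,-0.3],"rot": [0,0,0],"gripper": 1},
    {"travel": [0,0,-0.3],"rot": [0,0,0],"gripper": 1},
    {"travel": [0,0,-0.2],"rot": [0,0,0],"gripper": 1},
    {"travel": [0,0,-0.1],"rot": [0,0,0],"gripper": 1},
    {"travel": [0,0,0],"rot": [0,0,0],"gripper": 1},
  ],
)

```text
time_s: 11.55
tcp_pos: [535.1, -201.7, 166.9]
tool_rot: [0.001, -0.009, 1.0, -0.001]
wrist_force: [0.5, -0.0, -1.9]
opening: 0.175
```

```bash
python3 -c "
from m import *
togo([534.7,-201.5,155],91)"
```

```text
t 11.55 tcp [ 535.1 -201.7  166.9] yaw 90.98 tilt [ 0.002 -0.001] F [ 0.5 -0.  -1.9] T [ 0.06  0.01 -0.01] open 0.175 | travel cm [-0.04  0.02 -1.19] rot [0.001 0.002 0.   ]
```

Band entering freely. Next the lugs reach the collar top (TCP around 160).

move_arm(
  moves=[
    {"travel": [-0.02,0.01,-0.2],"rot": [0.001,0.002,0],"gripper": 1},
    {"travel": [0,0,-0.2],"rot": [0,0,0],"gripper": 1},
    {"travel": [0,0,-0.2],"rot": [0,0,0],"gripper": 1},
    {"travel": [0,0,-0.2],"rot": [0,0,0],"gripper": 1},
    {"travel": [0,0,-0.1],"rot": [0,0,0],"gripper": 1},
    {"travel": [0,0,0],"rot": [0,0,0],"gripper": 1},
  ],
)

```text
time_s: 12.15
tcp_pos: [535.0, -201.6, 157.0]
tool_rot: [-0.0, -0.009, 1.0, -0.0]
wrist_force: [-0.3, -0.1, -1.9]
opening: 0.174
```

```bash
python3 -c "
from m import *
togo([534.7,-201.5,148.5],91)"
```

```text
t 12.15 tcp [ 535.  -201.6  157. ] yaw 90.98 tilt [-0. -0.] F [-0.3 -0.1 -1.9] T [0.02 0.03 0.05] open 0.174 | travel cm [-0.03  0.01 -0.85] rot [ 0. -0.  0.]
```

No contact, so the lugs are in the gaps. Feeling down to the ledge at about 147.5.

move_arm(
  moves=[
    {"travel": [0,0,-0.2],"rot": [0,0,0],"gripper": 1},
    {"travel": [0,0,-0.2],"rot": [0,0,0],"gripper": 1},
    {"travel": [0,0,-0.1],"rot": [0,0,0],"gripper": 1},
    {"travel": [0,0,-0.1],"rot": [0,0,0],"gripper": 1},
    {"travel": [0,0,0],"rot": [0,0,0],"gripper": 1},
  ],
)

```text
time_s: 12.65
tcp_pos: [535.0, -201.6, 150.5]
tool_rot: [-0.0, -0.009, 1.0, -0.0]
wrist_force: [-0.1, 0.2, -2.2]
opening: 0.171
```

```bash
python3 -c "
from m import *
togo([534.7,-201.5,148.5],91)"
```

```text
t 12.65 tcp [ 535.  -201.6  150.5] yaw 90.98 tilt [-0. -0.] F [-0.1  0.2 -2.2] T [-0.04  0.03 -0.02] open 0.171 | travel cm [-0.03  0.01 -0.2 ] rot [ 0. -0.  0.]
```

move_arm(
  moves=[
    {"travel": [0,0,-0.1],"rot": [0,0,0],"gripper": 1},
    {"travel": [0,0,-0.1],"rot": [0,0,0],"gripper": 1},
    {"travel": [0,0,-0.05],"rot": [0,0,0],"gripper": 1},
    {"travel": [0,0,0],"rot": [0,0,0],"gripper": 1},
  ],
)

```text
time_s: 13.05
tcp_pos: [535.1, -201.7, 147.9]
tool_rot: [0.0, -0.009, 1.0, -0.0]
wrist_force: [0.2, 0.6, -1.9]
opening: 0.174
```

```bash
python3 -c "
from m import *
togo([534.7,-201.5,148.5],91)"
```

```text
t 13.05 tcp [ 535.1 -201.7  147.9] yaw 90.98 tilt [ 0. -0.] F [ 0.2  0.6 -1.9] T [-0.03 -0.    0.  ] open 0.174 | travel cm [-0.04  0.02  0.06] rot [0. 0. 0.]
```

move_arm(
  moves=[
    {"travel": [0,0,-0.07],"rot": [0,0,0],"gripper": 1},
    {"travel": [0,0,-0.07],"rot": [0,0,0],"gripper": 1},
    {"travel": [0,0,0],"rot": [0,0,0],"gripper": 1},
  ],
)

```text
time_s: 13.35
tcp_pos: [535.2, -201.9, 147.6]
tool_rot: [0.001, -0.008, 1.0, -0.001]
wrist_force: [0.7, 0.9, -0.4]
opening: 0.176
```

```bash
python3 -c "
from m import *
togo([534.7,-201.5,148.5],91)"
```

```text
t 13.35 tcp [ 535.2 -201.9  147.6] yaw 90.97 tilt [ 0.001 -0.001] F [ 0.7  0.9 -0.4] T [0.18 0.1  0.02] open 0.176 | travel cm [-0.05  0.04  0.09] rot [0.001 0.001 0.001]
```

Contact with the ledge at TCP z 147.6. I'll raise 1.2 mm into the middle of the slot and start turning clockwise.

move_arm(
  moves=[
    {"travel": [0,0,0.12],"rot": [0.001,0.001,0],"gripper": 1},
    {"travel": [0,0,0],"rot": [0,0,-0.02],"gripper": 1},
    {"travel": [0,0,0],"rot": [0,0,-0.03],"gripper": 1},
    {"travel": [0,0,0],"rot": [0,0,-0.03],"gripper": 1},
    {"travel": [0,0,0],"rot": [0,0,0],"gripper": 1},
  ],
)

```text
time_s: 13.85
tcp_pos: [535.3, -201.8, 147.9]
tool_rot: [-0.0, 0.034, 0.999, 0.0]
wrist_force: [-0.1, -0.6, -1.5]
opening: 0.174
```

```bash
python3 -c "
from m import *
togo([534.9,-201.7,148.8],62.5)"
```

```text
t 13.85 tcp [ 535.3 -201.8  147.9] yaw 86.06 tilt [-0.  0.] F [-0.1 -0.6 -1.5] T [ 0.03  0.01 -0.01] open 0.174 | travel cm [-0.04  0.01  0.09] rot [-0.    -0.    -0.411]
```

Turning freely. Lifting 0.7 mm and continuing.

move_arm(
  moves=[
    {"travel": [-0.02,0,0.07],"rot": [0,0,-0.03],"gripper": 1},
    {"travel": [0,0,0],"rot": [0,0,-0.04],"gripper": 1},
    {"travel": [0,0,0],"rot": [0,0,-0.04],"gripper": 1},
    {"travel": [0,0,0],"rot": [0,0,-0.04],"gripper": 1},
    {"travel": [0,0,0],"rot": [0,0,0],"gripper": 1},
  ],
)

```text
time_s: 14.35
tcp_pos: [535.1, -201.6, 147.6]
tool_rot: [-0.001, 0.111, 0.994, 0.0]
wrist_force: [0.7, 0.5, -0.7]
opening: 0.174
```

```bash
python3 -c "
from m import *
togo([534.9,-201.7,148.8],62.5)"
```

```text
t 14.35 tcp [ 535.1 -201.6  147.6] yaw 77.21 tilt [-0.001  0.001] F [ 0.7  0.5 -0.7] T [ 0.06 -0.09 -0.07] open 0.174 | travel cm [-0.02 -0.01  0.12] rot [-0.001 -0.001 -0.257]
```

move_arm(
  moves=[
    {"travel": [0,0,0.12],"rot": [-0.001,-0.001,-0.02],"gripper": 1},
    {"travel": [0,0,0.03],"rot": [0,0,-0.04],"gripper": 1},
    {"travel": [0,0,0.03],"rot": [0,0,-0.04],"gripper": 1},
    {"travel": [0,0,0.03],"rot": [0,0,-0.04],"gripper": 1},
    {"travel": [0,0,0],"rot": [0,0,0],"gripper": 1},
  ],
)

```text
time_s: 14.85
tcp_pos: [535.6, -201.9, 149.1]
tool_rot: [0.0, 0.183, 0.983, 0.0]
wrist_force: [-0.1, 0.5, -2.2]
opening: 0.171
```

```bash
python3 -c "
from m import *
togo([534.9,-201.7,148.8],62)"
```

```text
t 14.85 tcp [ 535.6 -201.9  149.1] yaw 68.96 tilt [ 0. -0.] F [-0.1  0.5 -2.2] T [ 0.06 -0.17  0.06] open 0.171 | travel cm [-0.07  0.02 -0.03] rot [ 0.     0.    -0.122]
```

move_arm(
  moves=[
    {"travel": [-0.03,0.01,0],"rot": [0,0,-0.03],"gripper": 1},
    {"travel": [-0.02,0,0.01],"rot": [0,0,-0.04],"gripper": 1},
    {"travel": [0,0,0.01],"rot": [0,0,-0.03],"gripper": 1},
    {"travel": [0,0,0],"rot": [0,0,0],"gripper": 1},
  ],
)

```text
time_s: 15.25
tcp_pos: [535.0, -201.8, 149.1]
tool_rot: [0.0, 0.234, 0.972, -0.0]
wrist_force: [-0.0, 0.2, -3.3]
opening: 0.172
```

```bash
python3 -c "
from m import *
togo([534.9,-201.7,148.0],62)"
```

```text
t 15.25 tcp [ 535.  -201.8  149.1] yaw 62.98 tilt [ 0. -0.] F [-0.   0.2 -3.3] T [ 0.02 -0.22  0.02] open 0.172 | travel cm [-0.01  0.01 -0.11] rot [ 0.     0.    -0.017]
```

move_arm(
  moves=[
    {"travel": [0,0,-0.05],"rot": [0,0,-0.015],"gripper": 1},
    {"travel": [0,0,-0.1],"rot": [0,0,0],"gripper": 1},
    {"travel": [0,0,-0.1],"rot": [0,0,0],"gripper": 1},
    {"travel": [0,0,0],"rot": [0,0,0],"gripper": 1},
  ],
)

```text
time_s: 15.65
tcp_pos: [534.7, -201.6, 146.6]
tool_rot: [-0.0, 0.241, 0.971, -0.0]
wrist_force: [-0.1, 0.8, -2.0]
opening: 0.173
```

```bash
python3 -c "
from m import *
togo([534.9,-201.7,142.0],62)"
```

```text
t 15.65 tcp [ 534.7 -201.6  146.6] yaw 62.11 tilt [-0. -0.] F [-0.1  0.8 -2. ] T [ 0.02  0.02 -0.04] open 0.173 | travel cm [ 0.02 -0.01 -0.46] rot [ 0.    -0.    -0.002]
```

Below ledge level with no load, so the lugs are entering the notches. Lowering further.

move_arm(
  moves=[
    {"travel": [0,0,-0.1],"rot": [0,0,0],"gripper": 1},
    {"travel": [0,0,-0.1],"rot": [0,0,0],"gripper": 1},
    {"travel": [0,0,-0.1],"rot": [0,0,0],"gripper": 1},
    {"travel": [0,0,-0.05],"rot": [0,0,0],"gripper": 1},
    {"travel": [0,0,0],"rot": [0,0,0],"gripper": 1},
  ],
)

```text
time_s: 16.15
tcp_pos: [534.6, -201.6, 142.8]
tool_rot: [-0.0, 0.241, 0.971, -0.0]
wrist_force: [-0.6, 1.0, -1.4]
opening: 0.173
```

```bash
python3 -c "
from m import *
togo([534.9,-201.7,141.5],62)"
```

```text
t 16.15 tcp [ 534.6 -201.6  142.8] yaw 62.12 tilt [-0. -0.] F [-0.6  1.  -1.4] T [-0.07 -0.04  0.03] open 0.173 | travel cm [ 0.03 -0.01 -0.13] rot [ 0.    -0.    -0.002]
```

move_arm(
  moves=[
    {"travel": [0,0,-0.07],"rot": [0,0,0],"gripper": 1},
    {"travel": [0,0,-0.07],"rot": [0,0,0],"gripper": 1},
    {"travel": [0,0,-0.05],"rot": [0,0,0],"gripper": 1},
    {"travel": [0,0,0],"rot": [0,0,0],"gripper": 1},
  ],
)

```text
time_s: 16.55
tcp_pos: [534.7, -201.7, 141.6]
tool_rot: [0.0, 0.241, 0.971, -0.0]
wrist_force: [0.0, 0.6, -1.6]
opening: 0.175
```

```bash
python3 -c "
from m import *
togo([534.9,-201.7,141.5],62)"
```

```text
t 16.55 tcp [ 534.7 -201.7  141.6] yaw 62.12 tilt [ 0.    -0.001] F [ 0.   0.6 -1.6] T [0.09 0.05 0.06] open 0.175 | travel cm [ 0.02  0.   -0.01] rot [ 0.001  0.    -0.002]
```

move_arm(
  moves=[
    {"travel": [0,0,-0.06],"rot": [0,0,0],"gripper": 1},
    {"travel": [0,0,-0.06],"rot": [0,0,0],"gripper": 1},
  ],
)

```text
time_s: 16.75
tcp_pos: [534.6, -201.9, 141.4]
tool_rot: [0.001, 0.241, 0.971, -0.001]
wrist_force: [-2.9, 0.3, 5.4]
opening: 0.174
```

```bash
python3 -c "
from m import *
togo([534.9,-201.7,141.5],62)"
```

```text
t 16.75 tcp [ 534.6 -201.9  141.4] yaw 62.12 tilt [ 0.001 -0.001] F [-2.9  0.3  5.4] T [0.34 0.58 0.06] open 0.174 | travel cm [0.03 0.02 0.01] rot [ 0.001  0.001 -0.002]
```

Firm seat at z 141.5, which is 6 mm below the ledge as expected. Relaxing, then opening.

move_arm(
  moves=[
    {"travel": [0,0,0.03],"rot": [0.001,0.001,0],"gripper": 1.5},
    {"travel": [0,0,0],"rot": [0,0,0],"gripper": 1.8},
    {"travel": [0,0,0],"rot": [0,0,0],"gripper": 2.2},
    {"travel": [0,0,0],"rot": [0,0,0],"gripper": 3},
    {"travel": [0,0,0],"rot": [0,0,0],"gripper": 4},
    {"travel": [0,0,0],"rot": [0,0,0],"gripper": 5},
    {"travel": [0,0,0],"rot": [0,0,0],"gripper": 5},
    {"travel": [0,0,0],"rot": [0,0,0],"gripper": 5},
  ],
)

```text
time_s: 17.55
tcp_pos: [535.4, -202.1, 141.1]
tool_rot: [0.0, 0.241, 0.971, -0.0]
wrist_force: [0.2, 0.5, 0.5]
opening: 0.585
```

```bash
python3 -c "
from m import *
togo([534.9,-201.7,230],62)"
```

```text
t 17.55 tcp [ 535.4 -202.1  141.1] yaw 62.12 tilt [ 0.001 -0.   ] F [0.2 0.5 0.5] T [ 0.03 -0.03  0.01] open 0.585 | travel cm [-0.05  0.04  8.89] rot [ 0.     0.001 -0.002]
```

move_arm(
  moves=[
    {"travel": [0,0,0.5],"rot": [0,0,0],"gripper": 5},
    {"travel": [0,0,1],"rot": [0,0,0],"gripper": 5},
    {"travel": [0,0,1.5],"rot": [0,0,0],"gripper": 5},
    {"travel": [0,0,2],"rot": [0,0,0],"gripper": 5},
    {"travel": [0,0,2],"rot": [0,0,0],"gripper": 5},
    {"travel": [0,0,2],"rot": [0,0,0],"gripper": 5},
    {"travel": [0,0,1],"rot": [0,0,0],"gripper": 5},
    {"travel": [0,0,0],"rot": [0,0,0],"gripper": 5},
    {"travel": [0,0,0],"rot": [0,0,0],"gripper": 5},
  ],
)

```text
time_s: 18.45
tcp_pos: [535.2, -201.9, 249.5]
tool_rot: [0.002, 0.241, 0.971, -0.0]
wrist_force: [1.0, -0.3, -0.9]
opening: 0.58
```

Run:
```python
from m import *
togo([534.9,-201.7,260],62)
c=snap('wrist','pics/w5.png'); W=pts(c); F=c['frame'].astype(int)
p=W[np.linalg.norm(W[...,:2]-[534,-201],axis=-1)<95]; f=F[np.linalg.norm(W[...,:2]-[534,-201],axis=-1)<95]; r=np.linalg.norm(p[:,:2]-[534,-201],axis=1)
k=(f.max(1)<75)&(p[:,2]>140)&(p[:,2]<175)&(r<45); q=p[k]; print('grip',cv2.minAreaRect(q[:,:2].astype(np.float32)),'top z',np.median(q[:,2]),'expect',98+62+7)
k=(r<66)&(r>54)&(p[:,2]>95)&(p[:,2]<125); print('rim',rfit(p[k][:,:2],t=3),'z',np.median(p[k][:,2]),'expect 108')
d=p[k]-[534,-201,0]; a=np.degrees(np.arctan2(d[:,1],d[:,0]))%360
print('rim z by sector',[round(float(np.median(p[k][(a>=s)&(a<s+45)][:,2])),1) for s in range(0,360,45) if ((a>=s)&(a<s+45)).sum()>20])
snap('side','pics/d5.png')
A=cv2.imread('pics/w5.png')[60:420,100:540]; B=cv2.resize(cv2.imread('pics/d5.png')[150:260,285:385],None,fx=3.27,fy=3.27,interpolation=3)[:360]
B=cv2.copyMakeBorder(B,0,360-B.shape[0],0,0,cv2.BORDER_CONSTANT); cv2.imwrite('pics/crop5.png',np.hstack([A,B]))
```

```text
t 18.45 tcp [ 535.2 -201.9  249.5] yaw 62.13 tilt [ 0.003 -0.002] F [ 1.  -0.3 -0.9] T [-0.    0.04  0.06] open 0.58 | travel cm [-0.03  0.02  1.05] rot [ 0.002  0.003 -0.002]
grip ((533.8056030273438, -200.58914184570312), (15.89758586883545, 63.3189697265625), 61.98136520385742) top z 165.8632220558606 expect 167
rim (array([ 533.12851752, -203.0479963 ]), np.float64(60.84137174086873), 5290) z 107.03191489339218 expect 108
rim z by sector [106.7, 107.0, 107.2, 107.3, 107.2, 106.9, 107.0, 106.8]
```

View pics/crop5.png

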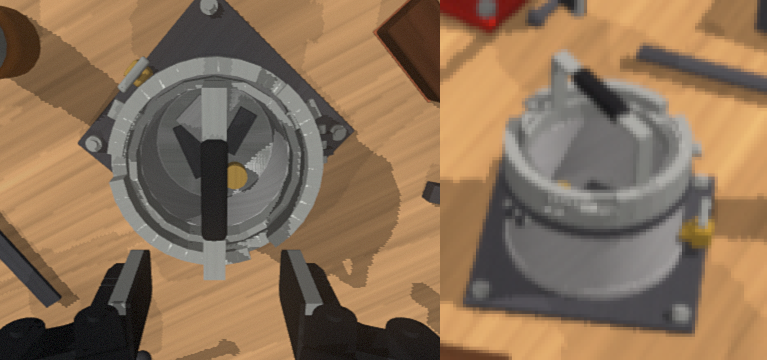

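The basket sits level inside the collar with its handle at −28° and the fingers clear of it. Rim and grip heights match full seating, so I'm handing in.

```bash
python3 -c "
from h import *
print(close_job())"
```

```text
the job is handed in; nothing more can be done
None
```

The basket is hanging in the bayonet collar with its lugs fully down in the locking notches. The gripper is open and clear, and I handed the job in at about 18.5 s.

**What I did:** I gripped the basket by its handle sleeve, lifted it off the tray and lowered it through the collar gaps. I found the gaps by camera at about 1° + 120k. The lugs touched the ledge at TCP height 147.6 mm. I then turned the basket 29° clockwise and lowered it until it seated at 141.4 mm, about 6 mm below the ledge as specified. Then I let go and backed off. At the readings I took, the largest contact force was about 6 N, at the final seating.

**Last checks:**
- **Turn:** the handle is at −28°, which is 29° from the gap.
- **Height and level:** the rim is at 107 mm (expected 108) and level within 0.6 mm all round. The top of the grip is at 165.9 mm (expected 167). Both read about 1 mm low; the same camera had earlier read the collar top 0.75 mm low.
- **Contact:** the wrist force after backing off was only noise.

**What disagreed:**
- **Cameras:** the scene and side cameras differed by about 4.5 mm in y, so I relied on the wrist camera.
- **Rim centre:** the final rim-centre fit was about 2.5 mm off the grip centre, probably because collar points got mixed into the fit.
- **Other items:** I did not separately measure the other things on the bench after the job. The arm only travelled above them.

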